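# Aim the bench work light at the eye bolt

### The job

Aim the work light at the galvanized eye bolt on the bench (the one with the closed ring, not the open hook bolt): swivel the light to face it and tip its head down until the middle of the beam would fall on the bolt, then let go. Leave the eye bolt lying where it is.

Things in the scene. Friction and masses are not known exactly. Their poses are not given: they have to be found in the camera images.
- lamp_swivel (a joint): Swivel of the work light, rad: a black head (160 wide, 80 high, 34 mm deep, white LED face, fins behind) in a steel U-yoke on a round foot (124 mm across) screwed to the bench. Yoke and head turn about the upright axis through the foot's centre; grows counter-clockwise seen from above. The foot's yaw varies, so use changes only. Range -1.5 to 1.5. Stays where left (friction 0.15 N m).
- lamp_tilt (a joint): Tilt of the head in the yoke, rad. 0: beam level; positive: beam down and handle leaning forward by that angle. Range -0.5 to 1.2. The level tilt axis, 120 mm above the bench, runs through the head's middle along its width and crosses the swivel axis; the beam runs from that crossing square out of the LED face. Stays where left (friction 0.2 N m).
- lamp_handle (a point): Middle of the light's steel handle, a round bar 12 mm thick, parallel to the tilt axis, on top of the head; 116 mm clear between end posts, 44 mm free below. On the bar's axis, 90 mm from the tilt axis (210 mm above the bench when upright). Axes turn with the head: x along the beam, y along the bar, z from tilt axis to bar. Gripped across from above, the bar can turn between the fingers.
- eye_bolt_mid (a point): The eye bolt: plain galvanized steel, 94 mm long, closed ring (44 mm outside) on a 10 mm thick threaded shank, lying flat and loose ahead of the light, to its left or right. The point is half-way along and half-way up (5 mm above the bench); x from ring to thread end, z up. A like-sized hook bolt with an open hook lies on the other side and is not meant.
Mind the look-alikes: they are no part of the job. Leave any red or turquoise look-alike of the part that bears eye_bolt_mid alone.

How it is judged:
At the end, for the whole second after the job is handed in: The beam's centre line passes the middle of the eye bolt within 50 mm sideways and within 50 mm up or down (measured square to the beam, about 10 degrees each way), the bolt is ahead of the light and lies within 20 mm of where it lay at the start, and the light is at rest (y of eye_bolt_mid in the frame of lamp_handle between -0.05 and 0.05 m and z of eye_bolt_mid in the frame of lamp_handle between -0.14 and -0.04 m and x of eye_bolt_mid in the frame of lamp_handle above 0.05 m and distance of eye_bolt_mid from where it was at the start of the episode below 0.02 m and velocity of joint lamp_swivel between -0.05 and 0.05 rad/s and velocity of joint lamp_tilt between -0.05 and 0.05 rad/s); the robot touches nothing.
It also fails if it takes over 32 s, if anything falls off the work surface, if the arm or the gripper's body presses on something with over 40 N, if the wrist force passes 120 N, or if a joint passes its speed limit or range.

### The arm

A 6-joint arm with a two-finger parallel gripper is mounted at the origin on the work surface. World frame = base frame: x ahead of the robot, y to its left, z up, the work surface at z = 0. Lengths are in m, angles in rad, forces in N, time in s.
With the tool pointing down it reaches from about 0.425 to 0.95 m from the base axis. Payload 14.7 kg.
Tool frame: the origin (TCP) lies midway between the tips of the shut fingers; the grasp point (between the pads) lies 19 mm behind it; z points along the fingers, y is the line along which they close (so a half turn about z gives the same grasp; the last joint's range is limited). The gripper opens to 85 mm and grips with 20 to 120 N. Pads are 22 mm wide; open, the fingers measure 114 mm over their backs; the gripper's body (76 mm by 85 mm) begins 54 mm behind the grasp point. The pads swing forward as they close: fully open they stand 13 mm farther back than shut.
Start: joints at [1.068, 0.48, 1.596, -0, 1.065, -0.047], TCP at [0.286, 0.584, 0.231] pointing down, gripper open.
Joint ranges: [-2.75, 2.75], [-0.82, 2.05], [0.23, 2.67], [-1.56, 4.7], [0.09, 2.69], [-2.92, 2.92]. Speed limits (rad/s): [1.89, 1.89, 2.39, 3.01, 3.01, 3.01].

### API

Orientations are given as a rotation vector (axis times angle).
In Python, from rig import arm gives the robot as it stands.
- The arm moves only by the shell command python3 -m handwheel 'ROWS' [FORCE]. ROWS is JSON, a list of rows, each a list of 3 entries, a list of its own where there are three numbers: the finger opening in mm, from 0 to 85.4, then the shift along the tool's x, y, z as a fraction of full scale, then the turn, a rotation vector about the tool's x, y, z as a fraction of full scale. A call has 1 to 8 rows; each row is the pose to reach, as a shift and turn from the pose commanded when the call began, along the tool's axes at that moment; what a row does not reach only later rows make up. Full scale, the value 1, is 0.1 m for a shift and pi/2 rad for a turn. A row lasts 1/12 s, in which the tool goes at most 41.7 mm and 7.16 degrees, less where a joint would pass 70% of its speed; a pose out of reach is approached as far as the arm can. A call with a number of a shift or a turn outside -1 to 1 is refused whole. A call with a gripper value outside its range is refused whole. The fingers move at their own pace and stop on an object; FORCE is the grip in N (left out, the last holds). Time passes only in rows, so rows that repeat a pose let the fingers close. It gives the time, the measured TCP pose, the force, the opening and the grip force at its end, in the units of the state.
- arm.observe(): the state, without advancing time (a new reading comes with each control period).
- arm.camera(name): name is "scene" or "top"; returns the picture (384x512x3 uint8, red, green, blue); there is no depth.
- arm.calibration(name): a dict with "fx", "fy", "cx", "cy" (pixels), "cam_to_world" (4x4, takes a point from camera to world coordinates). Camera axes: x right, y up, looking along -z (the intrinsics and any distortion apply to the point x, -y, -z); pixel columns grow to the right and rows downward; lengths in m; the calibration is good to about 2 mm. A picture is of the moment at which its call begins. calibration takes no time and is no camera call.
- arm.close_job(): hands the job in; it is judged then, once.
The state is a dict: "time": time; "joints": joint angles; "qvel": joint speeds; "tau": joint torques, N m; "ee_pos": TCP position; "ee_rot": TCP orientation; "force": force on the tool from outside, world axes, zero at the start; "wrist_torque": the same for the moment, N m; "opening": finger opening in m; "grip_force": force on a finger pad.
Only numpy, scipy, OpenCV 4.12 (cv2) and the standard library are available. Lean on these libraries where they do the work, as an engineer would, in place of code of your own. Each camera call takes 0.05 s, during which the arm holds its last target. There are 200 camera calls.

## Working session

There is one attempt and no reset: what is moved stays moved. The work goes in short steps, Python scripts to look and compute and a shell command to move; the robot and the scene stay as the last step left them, time stands still between calls to the robot, and variables do not carry over. Pictures are saved under pics/ and viewed, at most 10 in all, crops included, and the job is handed in when it is done.

```bash
mkdir -p pics; cat > h.py <<'E'
import numpy as np, cv2
from rig import arm
from scipy.spatial.transform import Rotation as R
def snap(n,f):
    im=arm.camera(n); cv2.imwrite('pics/'+f,im[:,:,::-1]); return im
def ray(n,u,v):
    c=arm.calibration(n); T=np.array(c["cam_to_world"])
    d=T[:3,:3]@np.array([(u-c["cx"])/c["fx"],-(v-c["cy"])/c["fy"],-1]); return T[:3,3],d
def onz(n,u,v,z):
    o,d=ray(n,u,v); return o+d*(z-o[2])/d[2]
def px(n,p):
    c=arm.calibration(n); T=np.array(c["cam_to_world"]); q=T[:3,:3].T@(np.array(p)-T[:3,3])
    return c["cx"]+c["fx"]*q[0]/-q[2], c["cy"]-c["fy"]*q[1]/-q[2]
E
python3 - <<'E'
from h import *
snap('top','t0.png');snap('scene','s0.png')
for n in('top','scene'):
    c=arm.calibration(n);print({k:np.round(v,3).tolist() for k,v in c.items()})
s=arm.observe();print(s['time'],s['ee_pos'],s['ee_rot'])
E
```

```text
{'fx': 437.243, 'fy': 437.243, 'cx': 249.912, 'cy': 199.656, 'cam_to_world': [[0.017, 0.992, -0.122, 0.551], [-1.0, 0.016, -0.016, -0.021], [-0.014, 0.122, 0.992, 0.885], [0.0, 0.0, 0.0, 1.0]]}
{'fx': 491.27, 'fy': 491.27, 'cx': 250.927, 'cy': 185.6, 'cam_to_world': [[-0.779, -0.354, 0.518, 1.074], [0.627, -0.462, 0.627, 0.536], [0.017, 0.813, 0.582, 0.644], [0.0, 0.0, 0.0, 1.0]]}
0.1 [0.28592378 0.58334777 0.23074732] [-7.09715855e-01 -3.06008300e+00  1.58542002e-03]
```

View pics/t0.png

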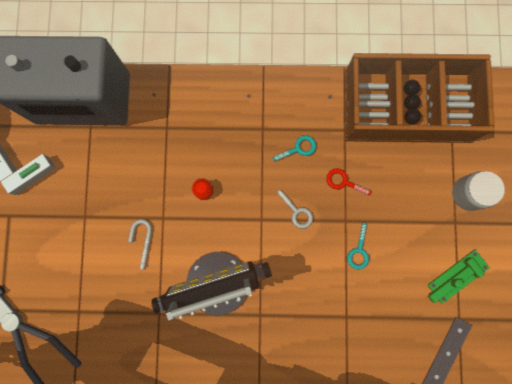

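View pics/s0.png

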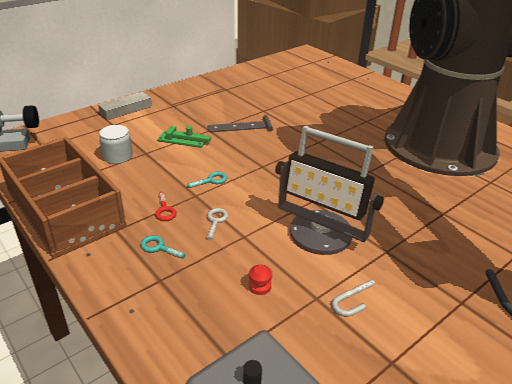

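The top view shows these candidates:
- galvanized eye bolt at (296,209)
- open hook bolt at (143,243)
- turquoise eye bolts at (297,149) and (358,248)
- red eye bolt at (348,182)

I choose the grey closed ring at (296,209). The lamp foot is at about (218,283), and the handle runs from about (168,315) to (250,292).

```bash
python3 - <<'E'
from h import *
t=cv2.imread('pics/t0.png');s=cv2.imread('pics/s0.png')
a=cv2.resize(t[180:330,130:330],None,fx=4,fy=4,interpolation=cv2.INTER_CUBIC); cv2.imwrite('pics/c0.png',a)
b=cv2.resize(s[120:270,190:390],None,fx=4,fy=4,interpolation=cv2.INTER_CUBIC); cv2.imwrite('pics/c1.png',b)
E
```

```text
(no output)
```

View pics/c0.png

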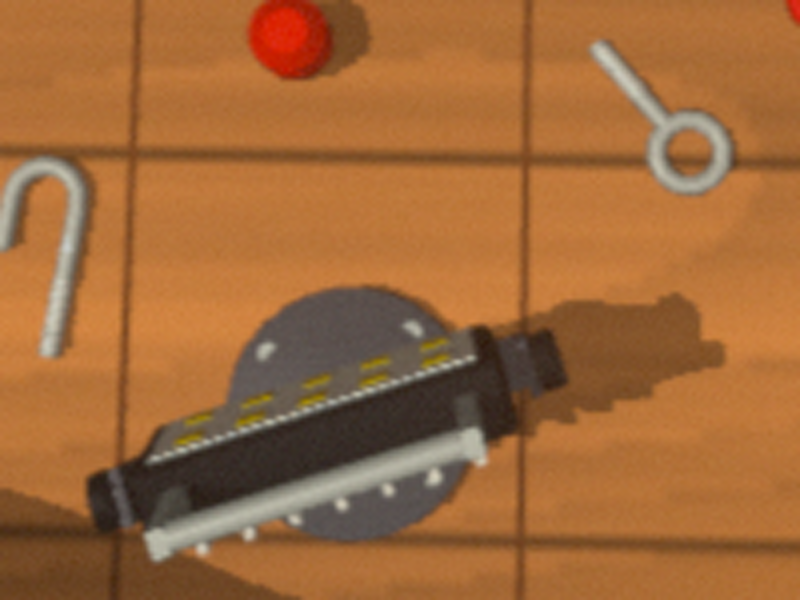

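View pics/c1.png

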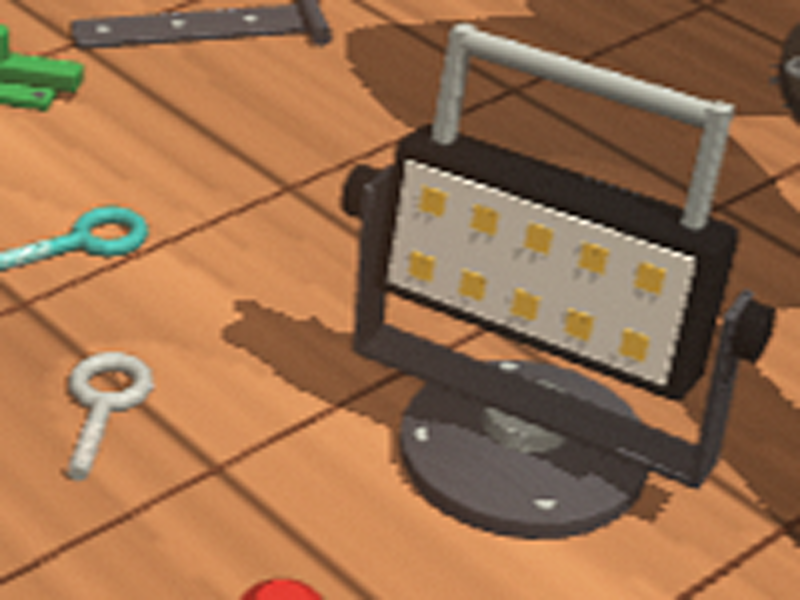

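Crop check: the closed galvanized ring is at crop (690,152) and its shank end at (600,45). The handle bar and the tilt knobs are clear in both views. Next I triangulate them.

```bash
cat >> h.py <<'E'
def tri(a,b):
    o1,d1=ray('top',*a);o2,d2=ray('scene',*b)
    st=np.linalg.lstsq(np.c_[d1,-d2],o2-o1,rcond=None)[0]
    p,q=o1+st[0]*d1,o2+st[1]*d2; return (p+q)/2,np.linalg.norm(p-q)
E
python3 - <<'E'
from h import *
T=lambda u,v:(130+u/4,180+v/4); S=lambda u,v:(190+u/4,120+v/4)
np.set_printoptions(precision=4,suppress=True)
A,e1=tri(T(157,545),S(722,110));B,e2=tri(T(475,443),S(462,35));print('bar',A,B,e1,e2,np.linalg.norm(A-B))
K,e1=tri(T(105,502),S(752,328));L,e2=tri(T(548,360),S(360,192));print('knobs',K,L,e1,e2)
print('foot',onz('top',*T(355,413),.012))
foot=onz('top',*T(355,413),.012)
r=onz('top',*T(690,152),.005);e=onz('top',*T(600,43),.005);print('ring',r,e,np.linalg.norm(r-e))
x=(e-r)/np.linalg.norm(e-r);bm=r+x*(47-22)/1000;print('bolt',bm)
h=(A+B)/2;ax=(K+L)/2;print('h',h,'ax',ax,'baryaw',np.degrees(np.arctan2(*(A-B)[[1,0]])),np.degrees(np.arctan2(*(K-L)[[1,0]])))
d=bm-foot;rng=np.hypot(*d[:2]);print('need yaw',np.degrees(np.arctan2(d[1],d[0])),'range',rng,'tilt',np.arctan2(.115,rng))
s=arm.observe();print(s['ee_pos'],R.from_rotvec(s['ee_rot']).as_matrix())
E
```

```text
bar [0.4554 0.1081 0.2113] [ 0.4949 -0.0108  0.2083] 0.0010595380985097649 0.0004106908519775679 0.12530419924388955
knobs [0.4603 0.1482 0.1205] [ 0.5236 -0.0408  0.1181] 0.00195715615525357 0.0013740533072979975
foot [0.4917 0.0516 0.012 ]
ring [ 0.6237 -0.1134  0.005 ] [ 0.6785 -0.0676  0.005 ] 0.0713776211538939
bolt [ 0.6429 -0.0974  0.005 ]
h [0.4752 0.0486 0.2098] ax [0.4919 0.0537 0.1193] baryaw 108.37958539489318 108.5221088137294
need yaw -44.571660041536965 range 0.21218631818725972 tilt 0.49666227831254256
[0.2859 0.5833 0.2307] [[-0.8979  0.4402 -0.0005]
 [ 0.4402  0.8979 -0.0009]
 [ 0.0001 -0.001  -1.    ]]
```

Bench geometry checks out: the bar is at 0.210 m and the axis at 0.119 m. The beam now has yaw +18.4° and tilt ≈ -0.19. It needs yaw -44.6° and tilt ≈ 0.497. I'll travel high toward the handle.

```bash
python3 -m handwheel '[[85,[-0.4,-0.4,-0.4],[0,0,0]],[85,[-0.7,-0.7,-0.5],[0,0,0]],[85,[-1,-1,-0.5],[0,0,0]],[85,[-1,-1,-0.5],[0,0,0]],[85,[-1,-1,-0.5],[0,0,0]]]' 40
python3 -m handwheel '[[85,[-1,-1,0],[0,0,0.1]],[85,[-1,-1,0],[0,0,0.1]],[85,[-1,-1,0],[0,0,0.1]],[85,[-1,-1,0],[0,0,0]],[85,[-1,-1,0],[0,0,0]]]'
python3 -m handwheel '[[85,[-1,-1,0],[0,0,0]],[85,[-1,-1,0],[0,0,0]],[85,[-1,-1,0],[0,0,0]],[85,[-1,-1,0],[0,0,0]],[85,[-1,-1,0],[0,0,0]]]'
python3 -m handwheel '[[85,[-1,-0.97,0],[0,0,0.504]],[85,[-1,-0.97,0],[0,0,0.504]],[85,[-1,-0.97,0],[0,0,0.504]],[85,[-1,-0.97,0],[0,0,0.504]],[85,[-1,-0.97,0],[0,0,0.504]],[85,[-1,-0.97,0],[0,0,0.504]],[85,[-1,-0.97,0],[0,0,0.504]],[85,[-1,-0.97,0],[0,0,0.504]]]'
python3 - <<'E'
from h import *
np.set_printoptions(precision=4,suppress=True)
s=arm.observe();M=R.from_rotvec(s['ee_rot']).as_matrix();print(s['time'],s['ee_pos'],M,np.degrees(np.arctan2(M[1,1],M[0,1])))
print('shift to grasp (tool, /0.1)',M.T@(np.array([.4752,.0486,.19])-s['ee_pos'])/.1)
E
```

```text
time: 0.52
ee_pos: [0.333, 0.4457, 0.2823]
ee_rot: [0.713, 3.059, -0.001]
force: [1.5, 2.8, 0.9]
opening: 0.0851
grip_force: 0.0
time: 0.93
ee_pos: [0.3783, 0.3129, 0.2812]
ee_rot: [-0.702, -3.062, 0.002]
force: [-0.0, 0.3, 0.2]
opening: 0.0852
grip_force: 0.0
time: 1.35
ee_pos: [0.4242, 0.1793, 0.2812]
ee_rot: [0.714, 3.059, -0.001]
force: [0.0, 1.1, 0.1]
opening: 0.0849
grip_force: 0.0
time: 2.02
ee_pos: [0.4705, 0.0516, 0.2811]
ee_rot: [-1.838, -2.547, 0.0]
force: [0.1, 0.3, -0.4]
opening: 0.0851
grip_force: 0.0
2.0167 [0.4705 0.0516 0.2811] [[-0.3154  0.949  -0.0005]
 [ 0.949   0.3154  0.0002]
 [ 0.0004 -0.0004 -1.    ]] 18.38546986365477
shift to grasp (tool, /0.1) [-0.0436  0.0358  0.9107]
```

```bash
python3 -m handwheel '[[85,[-0.04,0.04,0.2],[0,0,0]],[85,[-0.04,0.04,0.45],[0,0,0]],[85,[-0.04,0.04,0.7],[0,0,0]],[85,[-0.04,0.04,0.91],[0,0,0]],[85,[-0.04,0.04,0.91],[0,0,0]],[85,[-0.04,0.04,0.91],[0,0,0]]]'
python3 -m handwheel '[[40,[0,0,0],[0,0,0]],[10,[0,0,0],[0,0,0]],[5,[0,0,0],[0,0,0]],[5,[0,0,0],[0,0,0]],[5,[0,0,0],[0,0,0]],[5,[0,0,0],[0,0,0]],[5,[0,0,0],[0,0,0]],[5,[0,0,0],[0,0,0]]]' 40
python3 - <<'E'
from h import *
np.set_printoptions(precision=4,suppress=True)
s=arm.observe();M=R.from_rotvec(s['ee_rot']).as_matrix();print(s['time'],s['ee_pos'],s['opening'],s['grip_force'],s['force'])
snap('scene','s1.png')
y0=np.radians(18.4);y1=np.radians(-44.6)
a0=np.array([.4917,.0526]);p0=s['ee_pos']
for f in (.25,.5,.75,1):
    y=y0+(y1-y0)*f; t=-.19+(.497+.19)*f
    p=np.r_[a0+.09*np.sin(t)*np.array([np.cos(y),np.sin(y)]),.12+.09*np.cos(t)-.019]
    print(f,M.T@(p-p0)/.1,'turn',-(y-y0)/(np.pi/2))
E
```

```text
time: 2.52
ee_pos: [0.475, 0.049, 0.1899]
ee_rot: [-1.831, -2.55, 0.002]
force: [-0.6, -0.0, 0.6]
opening: 0.0852
grip_force: 0.0
time: 3.18
ee_pos: [0.4759, 0.0486, 0.1907]
ee_rot: [1.835, 2.55, 0.001]
force: [-1.0, 0.2, 6.5]
opening: 0.011
grip_force: 38.9
3.1833 [0.4759 0.0486 0.1907] 0.011010839605871289 38.94577145576477 [-0.9629  0.1526  6.4787]
0.25 [-0.0078  0.1472 -0.0028] turn 0.175
0.5 [-0.0844  0.2801  0.0078] turn 0.35
0.75 [-0.2239  0.3577  0.0444] turn 0.525
1 [-0.395   0.3569  0.1062] turn 0.7
```

```bash
python3 -m handwheel '[[5,[0,0.04,0],[0,0,0.04]],[5,[0,0.08,0],[0,0,0.09]],[5,[-0.01,0.15,0],[0,0,0.175]],[5,[-0.03,0.19,0],[0,0,0.23]],[5,[-0.06,0.24,0],[0,0,0.29]],[5,[-0.08,0.28,0.01],[0,0,0.35]],[5,[-0.08,0.28,0.01],[0,0,0.35]],[5,[-0.08,0.28,0.01],[0,0,0.35]]]'
cat > n.py <<'E'
from h import *
np.set_printoptions(precision=4,suppress=True)
s=arm.observe();M=R.from_rotvec(s['ee_rot']).as_matrix();p0=s['ee_pos'];y0=np.arctan2(M[1,1],M[0,1])
d=p0[:2]-[.4917,.0526];print(p0,np.degrees(y0),s['grip_force'],s['force'],s['wrist_torque'],'radial',d@[np.cos(y0),np.sin(y0)],'side',d@[-np.sin(y0),np.cos(y0)])
t0=np.arcsin(d@[np.cos(y0),np.sin(y0)]/.09)
for f in (.33,.67,1):
    y=y0+(np.radians(-44.6)-y0)*f; t=t0+(.497-t0)*f
    p=np.r_[[.4917,.0526]+.09*np.sin(t)*np.array([np.cos(y),np.sin(y)]),.12+.09*np.cos(t)-.019]
    print(f,M.T@(p-p0)/.1,'turn',-(y-y0)/(np.pi/2))
E
python3 n.py
```

```text
time: 3.9
ee_pos: [0.5058, 0.0504, 0.1899]
ee_rot: [2.459, 1.955, 0.003]
force: [2.4, 5.6, 6.3]
opening: 0.0103
grip_force: 40.3
[0.5058 0.0504 0.1899] -13.03562648231589 40.34156262874603 [2.4262 5.6081 6.2744] [ 0.8382 -0.1814 -0.1451] radial 0.014221510953801444 side 0.000992513291585589
0.33 [-0.0534  0.0941  0.0217] turn 0.11573603623150842
0.67 [-0.132   0.1732  0.055 ] turn 0.2349792250760928
1 [-0.2347  0.2232  0.0979] turn 0.3507152613076013
```

```bash
python3 -m handwheel '[[5,[-0.02,0.05,0.01],[0,0,0.06]],[5,[-0.05,0.09,0.02],[0,0,0.115]],[5,[-0.09,0.13,0.04],[0,0,0.175]],[5,[-0.13,0.17,0.055],[0,0,0.235]],[5,[-0.18,0.2,0.075],[0,0,0.29]],[5,[-0.235,0.225,0.1],[0,0,0.35]],[5,[-0.235,0.225,0.1],[0,0,0.35]],[5,[-0.235,0.225,0.1],[0,0,0.35]]]'
python3 n.py
python3 - <<'E'
from h import *
a=snap('scene','s2.png');b=snap('top','t2.png')
cv2.imwrite('pics/c2.png',cv2.resize(np.hstack([a[100:300,180:400],b[180:380,130:350]])[:,:,::-1],None,fx=1.8,fy=1.8,interpolation=cv2.INTER_CUBIC))
E
```

```text
time: 4.57
ee_pos: [0.5222, 0.0218, 0.1796]
ee_rot: [2.897, 1.214, 0.002]
force: [3.8, 1.6, 3.7]
opening: 0.0108
grip_force: 40.4
[0.5222 0.0218 0.1796] -44.51321019877489 40.355785489082336 [3.7653 1.5528 3.7066] [ 0.2116 -0.5116 -0.3254] radial 0.04332369699877633 side -0.0005925705404708562
0.33 [ 0.0057 -0.0014 -0.0038] turn 0.00031822927115871826
0.67 [ 0.0055 -0.0028 -0.0045] turn 0.0006461018535647068
1 [ 0.0053 -0.0041 -0.0053] turn 0.0009643311247234251
```

View pics/c2.png

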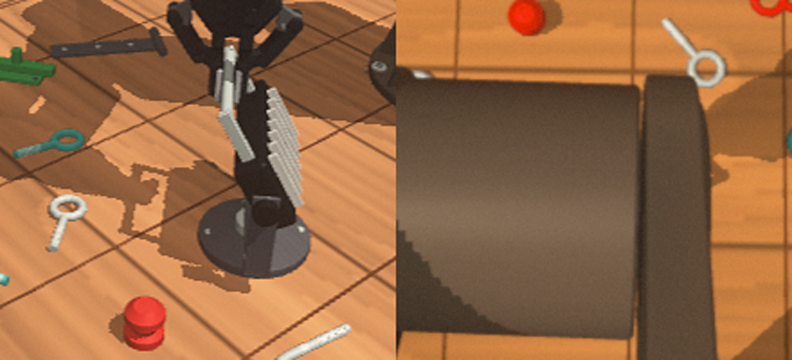

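The lamp is swivelled and tipped toward the eye bolt, and the bolt hasn't moved (ring at crop (705,68)). I'll release with a modest opening and rise.

```bash
python3 -m handwheel '[[20,[0,0,0],[0,0,0]],[40,[0,0,0],[0,0,0]],[40,[0,0,0],[0,0,0]],[40,[0,0,0],[0,0,0]],[40,[0,0,0],[0,0,0]]]'
python3 -m handwheel '[[40,[0,0,-0.1],[0,0,0]],[40,[0,0,-0.3],[0,0,0]],[40,[0,0,-0.6],[0,0,0]],[40,[0,0,-1],[0,0,0]],[40,[0,0,-1],[0,0,0]]]'
python3 -m handwheel '[[40,[0.2,0.3,-0.3],[0,0,0]],[40,[0.5,0.6,-0.3],[0,0,0]],[40,[1,0.6,-0.3],[0,0,0]],[40,[1,0.6,-0.3],[0,0,0]],[40,[1,0.6,-0.3],[0,0,0]]]'
python3 -m handwheel '[[40,[0.4,-0.4,0],[0,0,0]],[40,[0.7,-0.7,0],[0,0,0]],[40,[1,-1,0],[0,0,0]],[40,[1,-1,0],[0,0,0]],[40,[1,-1,0],[0,0,0]]]'
python3 - <<'E'
from h import *
a=snap('scene','s3.png');b=snap('top','t3.png')
cv2.imwrite('pics/c3.png',cv2.resize(np.hstack([a[100:300,180:400],b[180:380,130:350]])[:,:,::-1],None,fx=1.8,fy=1.8,interpolation=cv2.INTER_CUBIC))
E
```

```text
time: 5.08
ee_pos: [0.521, 0.022, 0.1792]
ee_rot: [-2.897, -1.216, 0.001]
force: [0.5, -0.5, 0.4]
opening: 0.0398
grip_force: 0.0
time: 5.5
ee_pos: [0.5242, 0.0219, 0.2865]
ee_rot: [2.893, 1.214, 0.013]
force: [2.5, -0.3, 1.3]
opening: 0.0401
grip_force: 0.0
time: 5.92
ee_pos: [0.6362, 0.0531, 0.3094]
ee_rot: [-2.896, -1.217, -0.001]
force: [-0.2, 0.3, 0.4]
opening: 0.0399
grip_force: 0.0
time: 6.33
ee_pos: [0.6318, 0.1963, 0.3097]
ee_rot: [-2.894, -1.22, -0.0]
force: [0.2, -0.4, -0.6]
opening: 0.0397
grip_force: 0.0
```

View pics/c3.png

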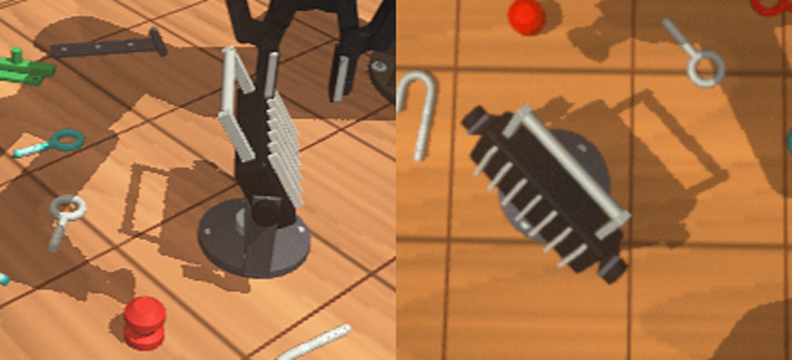

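The light faces the bolt and stands free, with bar ends at crop-top (523,117) and (625,220). A quick numeric check of the beam comes before handing in.

```bash
python3 - <<'E'
from h import *
np.set_printoptions(precision=4,suppress=True)
T=lambda u,v:(130+(u-396)/1.8,180+v/1.8); S=lambda u,v:(180+u/1.8,100+v/1.8)
A,e1=tri(T(523,117),S(225,118));B,e2=tri(T(625,220),S(230,50));print(A,B,e1,e2)
h=(A+B)/2;c=np.array([.4917,.0526,.12]);y=A-B;y/=np.linalg.norm(y);z=h-c;z/=np.linalg.norm(z);x=np.cross(y,z)
r,e=onz('top',*T(706,68),.005),onz('top',*T(665,20),.005)
b=r+(e-r)/np.linalg.norm(e-r)*.025;d=b-h
print('bolt',b,'in handle',d@x,d@y,d@z,'tilt',-np.arcsin(x[2]))
E
```

```text
[0.5647 0.0649 0.1953] [ 0.4765 -0.0235  0.1986] 0.0048194766557246695 0.0009275028857805816
bolt [ 0.6431 -0.0965  0.005 ] in handle 0.2412220889133228 0.008567199314159913 -0.08493554513429535 tilt 0.5093086768459021
```

In the handle frame, y = 0.009 and z = -0.085, both well inside the limits. The bolt moved less than 1 mm.

```bash
python3 -c "
from rig import arm
print(arm.close_job())"
```

```text
the job is handed in; nothing more can be done
None
```

The work light now faces the galvanized eye bolt, tipped down about 0.5 rad; by my camera measurement the beam passes about 10 mm from its middle (limit 50 mm), the bolt is undisturbed, the gripper is clear of the light, and the job is handed in (no verdict was returned).

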